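Set the length stop and bring the ring up to it

ROBOT

A 7-joint arm with a two-finger parallel gripper is mounted at the origin on a cart in front of the work surface, level with it; the furniture and walls round the work are solid. World frame = base frame: x ahead of the robot, y to its left, z up, the work surface at z = 0. Lengths are in m, angles in rad, forces in N, time in s.
With the tool pointing down it reaches from about 0.425 to 0.925 m from the base axis. Payload 6.8 kg.
Tool frame: the origin (TCP) lies at the very end of the fingers, on their centre line; the grasp point (between the pads) lies 19 mm behind it (manip.grip_depth is the distance from the TCP to the grasp point, in m); z points along the fingers, y is the direction in which the jaws open and shut (so a half turn about z gives the same grasp; the last joint's range is limited). The gripper opens to 85 mm and grips with 20 to 120 N. Pads are 22 mm wide; open, the fingers measure 114 mm over their backs; the gripper's body (76 mm by 85 mm) begins 54 mm behind the grasp point. The pads swing forward as they close: fully open they stand 13 mm farther back than shut.
Start: joints at [-1.439, 0.477, 0.022, 1.555, -0.011, 1.109, -0.083], TCP at [0.16, 0.656, 0.231] pointing down, gripper open.
Joint ranges: [-2.96, 2.96], [-0.34, 2.1], [-1.41, 1.46], [0.24, 2.44], [-1.37, 4.51], [0.17, 1.92], [-2.96, 2.96]. Speed limits (rad/s): [2.39, 2.39, 3.14, 3.14, 3.14, 3.14, 3.14].

INTERFACE

Orientations are given as a unit quaternion [x, y, z, w].
In Python, from station import state, get_image, camera_model, job_done, manip gives the robot as it stands.
- The arm moves only by the tool play_rows, never from a script. Its argument "deltas" is a list of rows, each a list of 7 numbers: the turn, a rotation vector about the tool's x, y, z in units of 0.5 rad (1.0 is 0.5 rad), then the shift along the tool's x, y, z in units of 800 mm (1.0 is 800 mm), then the opening, from -1 (shut) to 1 (fully open), so that 0 is half open. A call has 1 to 20 rows; each row is the pose to reach, as a shift and turn from the pose commanded when the call began, along the tool's axes at that moment; what a row does not reach only later rows make up. A row lasts 1/10 s, in which the tool goes at most 50 mm and 8.59 degrees, less where a joint would pass 70% of its speed; a pose out of reach is approached as far as the arm can. A call with a number of a shift or a turn outside -1 to 1 is refused whole. A call with a gripper value outside its range is refused whole. The fingers move at their own pace and stop on an object; "squeeze" is the grip in N (left out, the last holds). Time passes only in rows, so rows that repeat a pose let the fingers close. It gives the time, the measured TCP pose, the force and the opening at its end, in the units of the state.
- state(): the state, without advancing time (a new reading comes with each control period).
- get_image(name): name is "scene" or "top"; returns the picture (420x560x3 uint8, red, green, blue); there is no depth.
- camera_model(name): a dict with "vertical_fov" (degrees; the focal length in pixels is half the picture's height over the tangent of half this angle, whatever the lens; pixels are square), "cx", "cy" (the principal point, pixels), "k1" (the pictures are not rectified: a ray, as slopes to the right and down, at radius r is drawn at 1 + k1 r^2 times it, then the intrinsics apply), "world_from_camera" (4x4, takes a point from camera to world coordinates). Camera axes: x right, y down, z forward; pixel columns grow to the right and rows downward; lengths in m; the calibration is good to about 2 mm. A picture is of the moment at which its call begins. camera_model takes no time and is no camera call.
- job_done(): hands the job in, once; it reports no verdict.
The state is a dict: "clock": time; "qpos": joint angles; "dq": joint speeds; "joint_torque": joint torques, N m; "tcp_pos": TCP position; "tcp_rot": TCP orientation; "force": force on the tool from outside, world axes, zero at the start; "moment": the same for the moment, N m; "gripper_width": opening from 0.0 (shut) to 1.0 (fully open).
Only numpy, scipy, OpenCV 4.12 (cv2) and the standard library are available. Lean on these libraries where they do the work, as an engineer would, in place of code of your own. Each camera call takes 0.05 s, during which the arm holds its last target. There are 200 camera calls.

TASK

Push the sliding stop along its rail with your fingertips until its spring plunger clicks into the notch of the yellow index block, and leave it seated there. Then gently push the plain steel ring lying in front of the rail along the rail until it touches the white arm of the stop, without pushing the stop out of its notch. Only push: grip and lift nothing, and leave the other things on the bench where they are.

Things in the scene. Friction and masses are not known exactly. Their poses are not given: they have to be found in the camera images.
- rail: Aluminium rail, 512 mm long along its own y, 40 mm deep (x), 24 mm high, fixed to the bench. Origin: centre of its underside. Its own +x points to its back (away from the robot), +y along it to the left; its yaw varies. Its front face (own x = -20 mm) is the side with the ring.
- stop (a joint): Position (m) of the sliding stop along the rail's +y (0: rail's middle; range -0.195 to 0.11): a dark saddle 50 mm long on the rail, top at 46 mm, with a white upright arm in front. Sliding takes 1 to 2 N; climbing the ramp into a notch about 5 N; past the crest it snaps 5 to 9 mm ahead of the finger and centres itself; pushing it out again takes about 8 to 10 N.
- stop_face (a point): Middle of the left (rail's +y) side of the stop's white arm, the face the ring shall touch; axes as the rail's. The arm is 14 mm thick along the rail (7 mm either side of the stop's position), 3 to 45 mm above the bench, and reaches from 23 to 123 mm in front of the rail's centre line; this point: 73.5 mm in front, 20 mm high. Push the stop on the arm's sides.
- stop_plunger (a point): Point on the axis of the stop's upright spring plunger (black round knob on top, 58 to 67 mm high when seated), 36 mm behind the rail's centre line, at the same position along the rail as the arm's middle. The steel roller at its foot rises about 5 mm over the crests and drops into the notch.
- index_yellow_notch (a point): Notch of the yellow index block, the wanted one: a block 60 x 30 mm fixed behind the rail with a yellow strap over the rail, and two steel dowels across it; this point, midway between them, is where stop_plunger lies when seated. Ramps begin 23 mm either side along the rail, crests are 9 mm either side. The block may be left or right of the stop.
- index_blue_notch (a point): The same point of the blue index block, which is not wanted; the two blocks change places.
- work_ring: Plain bright steel ring lying flat in front of the rail near its left end, 107 mm outside diameter, about 66 mm bore, 18 mm high, 0.3 kg. Origin: centre of its underside.
- dial: Bystander: dial indicator lying on its back, 138 x 57 x 22 mm, behind the rail.
- magnet: Bystander: black pot magnet with knob, 43 mm diameter, 37 mm high, behind the rail.
- air_plug: Bystander: plug gauge standing on its black foot, 53 mm diameter, 135 mm high, at the right of the bench.
- pen: Bystander: blue marker pen lying at the front right, 122 mm long, 14 mm high.

How it is judged:
By the outcome, as a careful person would: the job done as asked, in the order asked, and still so for the second after the job is handed in, with the robot touching nothing.
It also fails if it takes over 64 s, if anything falls off the work surface, if the arm or the gripper's body presses on something with over 40 N, if the wrist force passes 120 N, or if a joint passes its speed limit or range.

## Working session

There is one attempt and no reset: what is moved stays moved. The work goes in short steps, Python scripts to look and compute and a tool call to move; the robot and the scene stay as the last step left them, time stands still between calls to the robot, and variables do not carry over. Pictures are saved under pics/ and viewed, about 8 in all and at most 12, crops included, and the job is handed in when it is done.

Besides the shell and the picture viewer there is one more tool, called as name([rows], argument=value, ...), one row to a line, values as JSON. play_rows: Moves the arm, as the interface text tells. Shifts and turns lie within -1 to 1; 1 stands for 800 mm of shift or 0.5 rad of turn. Its arguments: {"type":"object","properties":{"deltas":{"type":"array","items":{"type":"array","items":{"type":"number"}}},"squeeze":{"type":"number"}},"required":["deltas"]}

```bash
ls; mkdir -p pics; python3 - <<'E'
from station import *
import cv2
for n in("scene","top"):
    im=get_image(n); cv2.imwrite(f"pics/{n}0.png",cv2.cvtColor(im,cv2.COLOR_RGB2BGR))
    print(camera_model(n))
print(state())
E
```

```text
pics
{'vertical_fov': 52.999427950160424, 'cx': 280.1618668417464, 'cy': 205.8555264369266, 'k1': 0.021896757819823625, 'world_from_camera': array([[ 0.60528297, -0.3641199 ,  0.70784831, -0.20540266],
       [-0.79600934, -0.275439  ,  0.53898282, -0.59382184],
       [-0.00128534, -0.88969099, -0.45656138,  0.55076858],
       [ 0.        ,  0.        ,  0.        ,  1.        ]])}
{'vertical_fov': 52.77081400127572, 'cx': 282.3022827746918, 'cy': 216.10803099560547, 'k1': -0.0492502087537248, 'world_from_camera': array([[-0.005953  , -0.98862954,  0.15025376,  0.36272569],
       [-0.99991227,  0.00410698, -0.01259331, -0.01866103],
       [ 0.01183303, -0.15031555, -0.98856725,  1.29044837],
       [ 0.        ,  0.        ,  0.        ,  1.        ]])}
{'clock': 0.1, 'qpos': array([-1.43913743,  0.477705  ,  0.02231182,  1.55632722, -0.0114873 ,
        1.10931819, -0.08306248]), 'dq': array([-1.26647261e-03, -1.05754768e-03, -1.19779369e-03, -3.49848834e-03,
        1.43702744e-03,  6.85222542e-04,  2.82789533e-05]), 'joint_torque': array([ 3.60868893e-03, -5.97762644e+01,  1.61319997e+00, -2.81956565e+01,
        1.28133970e-02,  4.93273212e-03,  7.07604215e-06]), 'tcp_pos': array([0.16016092, 0.65518063, 0.2304414 ]), 'tcp_rot': array([ 1.19547376e-01,  9.92828163e-01, -8.14010317e-04, -4.00834650e-05]), 'force': array([ 0.21354717, -0.31603969,  0.48019153]), 'moment': array([ 0.00306202, -0.00025894, -0.01230681]), 'gripper_width': 0.9994891821118371}
```

View pics/top0.png

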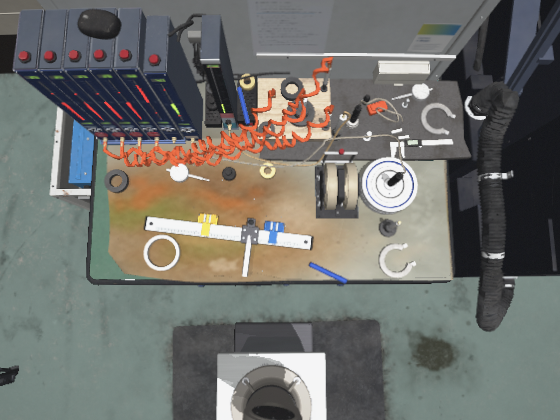

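View pics/scene0.png

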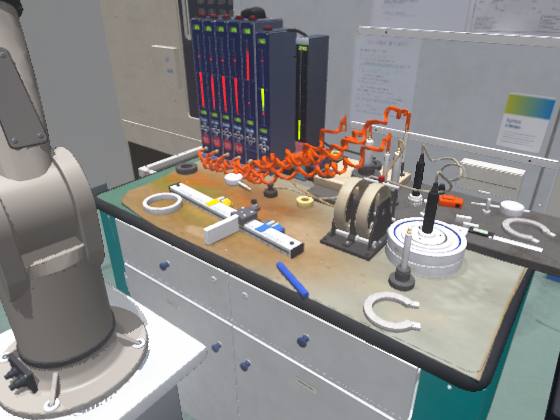

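The rail runs from about (147,222) to (311,243) in the top view. The yellow block is at (207,222), the stop at (250,230) with its arm down to (245,275), the blue block at (273,232), and the ring at (161,253). I'll enlarge this area.

```bash
python3 - <<'E'
import cv2
im=cv2.imread("pics/top0.png")[200:290,135:325]
cv2.imwrite("pics/crop0.png",cv2.resize(im,None,fx=4.2,fy=4.2,interpolation=cv2.INTER_CUBIC))
E
cat > h.py <<'E'
import numpy as np,cv2
from station import *
def K(m): 
    f=210/np.tan(np.radians(m["vertical_fov"]/2)); return f
def ray(n,u,v):
    m=camera_model(n);f=K(m);d=np.array([(u-m["cx"])/f,(v-m["cy"])/f]);s=d.copy()
    for _ in range(20): s=d/(1+m["k1"]*(s@s))
    T=m["world_from_camera"];return T[:3,3],T[:3,:3]@np.r_[s,1]
def at(n,u,v,z):
    o,d=ray(n,u,v);return o+d*(z-o[2])/d[2]
def proj(n,p):
    m=camera_model(n);T=m["world_from_camera"];c=T[:3,:3].T@(np.asarray(p)-T[:3,3]);s=c[:2]/c[2];s=s*(1+m["k1"]*(s@s))
    return s*K(m)+[m["cx"],m["cy"]]
E
```

```text
(no output)
```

View pics/crop0.png

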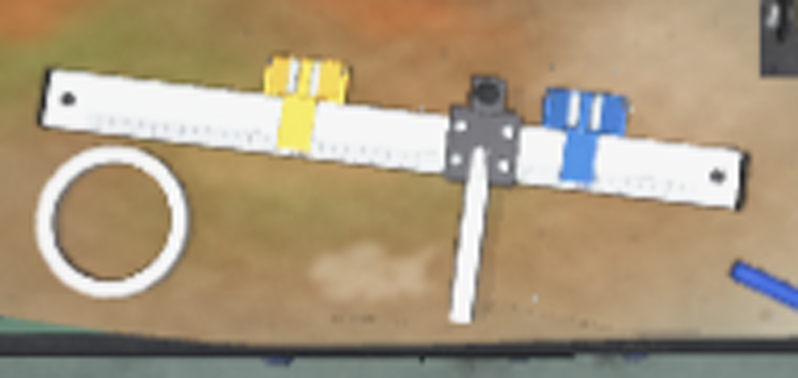

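```bash
python3 - <<'E'
from h import *
c=lambda x,y,z: at("top",x/4.2-.38+135,y/4.2-.38+200,z)
TL,BL,TR,BR=[c(*p,.024) for p in((48,68),(40,126),(749,151),(743,210))]
print("len",np.linalg.norm(TL-TR),np.linalg.norm(BL-BR),"w",np.linalg.norm(TL-BL),np.linalg.norm(TR-BR))
ctr=(TL+BL+TR+BR)/4; d=(TL+BL-TR-BR)[:2]; d/=np.linalg.norm(d); yaw=np.arctan2(-d[0],d[1])
X=np.array([d[1],-d[0]]); print("ctr",ctr,"yaw",yaw)
R=lambda p:((p[:2]-ctr[:2])@X,(p[:2]-ctr[:2])@d)
for n,p in dict(knob=(488,93,.067),armend=(459,321,.045),armL=(450,321,.045),armR=(470,323,.045),armmid=(468,240,.045),ystrapF=(294.5,150,.026),ystrapB=(300,97,.026),dow=(303.5,75,.03),bstrapF=(578,184,.026),bdow=(586,107,.03),ring=(112,222,.018),rl=(36,222,.018),rr=(188,222,.018),rt=(112,147,.018),rb=(112,298,.018),mL=(450,106,.046),mR=(520,114,.046)).items():
    q=c(*p); print(n,q.round(4),np.round(R(q),4))
E
```

```text
len 0.5086608616830596 0.5077198711294437 w 0.04230819342912475 0.042532189472763916
ctr [0.50562758 0.12798956 0.024     ] yaw -0.12292638359552754
knob [0.5324 0.0577 0.067 ] [ 0.0352 -0.0665]
armend [0.3758 0.0784 0.045 ] [-0.1228 -0.0651]
armL [0.3758 0.0847 0.045 ] [-0.1235 -0.0589]
armR [0.3744 0.0708 0.045 ] [-0.1232 -0.0729]
armmid [0.4319 0.0725 0.045 ] [-0.0664 -0.0641]
ystrapF [0.4975 0.1982 0.026 ] [-0.0166  0.0687]
ystrapB [0.5357 0.1951 0.026 ] [0.0216 0.0703]
dow [0.5511 0.1922 0.03  ] [0.0372 0.0693]
bstrapF [ 0.4724 -0.0042  0.026 ] [-0.0168 -0.1352]
bdow [ 0.5271 -0.0101  0.03  ] [ 0.0383 -0.1344]
ring [0.4471 0.3294 0.018 ] [-0.0828  0.1927]
rl [0.4473 0.3841 0.018 ] [-0.0893  0.247 ]
rr [0.447  0.2748 0.018 ] [-0.0762  0.1385]
rt [0.501  0.3313 0.018 ] [-0.0295  0.2012]
rb [0.3931 0.3276 0.018 ] [-0.1362  0.1843]
mL [0.5262 0.0857 0.046 ] [ 0.0255 -0.0394]
mR [0.5203 0.0364 0.046 ] [ 0.0258 -0.0891]
```

```bash
cat >> h.py <<'E'
from scipy.spatial.transform import Rotation as Ro
C=np.array([.5056,.1280]);D=np.array([.1226,.9925]);X=np.array([.9925,-.1226])
def rail(p): p=np.asarray(p);return np.r_[(p[:2]-C)@X,(p[:2]-C)@D,p[2]]
def world(x,s,z): return np.r_[C+X*x+D*s,z]
def delta(w,s=None):
    s=s or state();r=Ro.from_quat(s["tcp_rot"])
    want=Ro.from_matrix(np.c_[np.r_[-X,0],np.r_[D,0],[0,0,-1.]])
    return np.r_[(r.inv()*want).as_rotvec()/.5, r.inv().apply(w-s["tcp_pos"])/.8].round(4)
E
python3 - <<'E'
from h import *
print(delta(np.array([.56,.3,.22])),delta(world(-.047,-.125,.15)),delta(world(-.047,-.125,.015)),world(-.047,-.125,.015))
E
```

```text
[-0.0033  0.     -0.2335 -0.5909 -0.3126  0.0136] [-0.0033  0.     -0.2335 -0.5357 -0.6995  0.1018] [-0.0033  0.     -0.2335 -0.5357 -0.6992  0.2705] [0.4436275 0.0096997 0.015    ]
```

play_rows([
  [0, 0, -0.2335, -0.591, -0.3126, 0.0136, -1],
  [0, 0, -0.2335, -0.591, -0.3126, 0.0136, -1],
  [0, 0, -0.2335, -0.591, -0.3126, 0.0136, -1],
  [0, 0, -0.2335, -0.591, -0.3126, 0.0136, -1],
  [0, 0, -0.2335, -0.591, -0.3126, 0.0136, -1],
  [0, 0, -0.2335, -0.591, -0.3126, 0.0136, -1],
  [0, 0, -0.2335, -0.591, -0.3126, 0.0136, -1],
  [0, 0, -0.2335, -0.591, -0.3126, 0.0136, -1],
  [0, 0, -0.2335, -0.591, -0.3126, 0.0136, -1],
  [0, 0, -0.2335, -0.591, -0.3126, 0.0136, -1],
  [0, 0, -0.2335, -0.591, -0.3126, 0.0136, -1],
  [0, 0, -0.2335, -0.5357, -0.6995, 0.1018, -1],
  [0, 0, -0.2335, -0.5357, -0.6995, 0.1018, -1],
  [0, 0, -0.2335, -0.5357, -0.6995, 0.1018, -1],
  [0, 0, -0.2335, -0.5357, -0.6995, 0.1018, -1],
  [0, 0, -0.2335, -0.5357, -0.6995, 0.1018, -1],
  [0, 0, -0.2335, -0.5357, -0.6995, 0.1018, -1],
  [0, 0, -0.2335, -0.5357, -0.6995, 0.1018, -1],
  [0, 0, -0.2335, -0.5357, -0.6995, 0.1018, -1],
  [0, 0, -0.2335, -0.5357, -0.6995, 0.1018, -1],
])

```text
clock: 2.1
tcp_pos: [0.4439, 0.0105, 0.1499]
tcp_rot: [0.062, 0.998, 0.0, 0.0]
force: [0.1, 0.3, 0.1]
gripper_width: -0.001
```

```bash
python3 - <<'E'
from h import *
s=state();print(rail(s["tcp_pos"]),s["gripper_width"],s["force"],delta(world(-.047,-.125,.016)))
E
```

```text
[-0.04686537 -0.12418521  0.14993205] -0.0005532123668309229 [0.07576702 0.28062508 0.11600633] [ 0.0007  0.0004 -0.0017  0.0002 -0.0011  0.1674]
```

play_rows([
  [0, 0, 0, 0, 0, 0.05, -1],
  [0, 0, 0, 0, 0, 0.1, -1],
  [0, 0, 0, 0, 0, 0.14, -1],
  [0, 0, 0, 0, 0, 0.16, -1],
  [0, 0, 0, 0, 0, 0.167, -1],
  [0, 0, 0, 0, 0, 0.167, -1],
  [0, 0, 0, 0, 0.01, 0.167, -1],
  [0, 0, 0, 0, 0.02, 0.167, -1],
  [0, 0, 0, 0, 0.03, 0.167, -1],
  [0, 0, 0, 0, 0.035, 0.167, -1],
  [0, 0, 0, 0, 0.035, 0.167, -1],
])

```text
clock: 3.2
tcp_pos: [0.4475, 0.0393, 0.0166]
tcp_rot: [0.061, 0.998, 0.0, 0.0]
force: [0.7, 0.0, 0.3]
gripper_width: 0.001
```

```bash
python3 - <<'E'
from h import *
s=state();print(rail(s["tcp_pos"]),s["force"])
cv2.imwrite("pics/a.png",cv2.cvtColor(cv2.resize(get_image("scene")[150:290,130:330],None,fx=4,fy=4,interpolation=cv2.INTER_CUBIC),cv2.COLOR_RGB2BGR))
E
```

```text
[-0.0467864  -0.09519386  0.01659323] [0.70565086 0.02369435 0.27595731]
```

View pics/a.png

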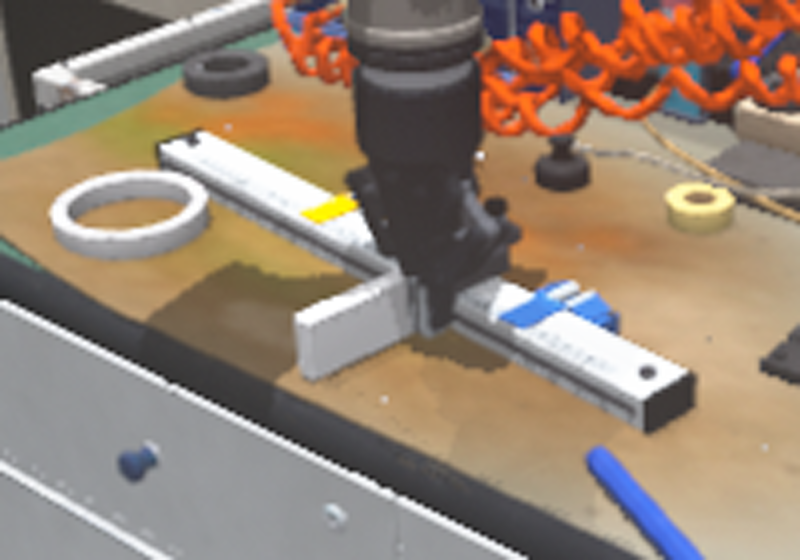

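The closed fingers sit just right of the arm, near the rail, so I'll push.

play_rows([
  [0, 0, 0, 0, 0.007, 0, -1],
  [0, 0, 0, 0, 0.014, 0, -1],
  [0, 0, 0, 0, 0.021, 0, -1],
  [0, 0, 0, 0, 0.028, 0, -1],
  [0, 0, 0, 0, 0.035, 0, -1],
  [0, 0, 0, 0, 0.042, 0, -1],
  [0, 0, 0, 0, 0.049, 0, -1],
  [0, 0, 0, 0, 0.056, 0, -1],
  [0, 0, 0, 0, 0.063, 0, -1],
  [0, 0, 0, 0, 0.07, 0, -1],
])

```text
clock: 4.25
tcp_pos: [0.454, 0.0942, 0.0162]
tcp_rot: [0.061, 0.998, -0.0, -0.0]
force: [-0.3, -1.2, 0.3]
gripper_width: 0.0
```

play_rows([
  [0, 0, 0, 0, 0.007, 0, -1],
  [0, 0, 0, 0, 0.014, 0, -1],
  [0, 0, 0, 0, 0.021, 0, -1],
  [0, 0, 0, 0, 0.028, 0, -1],
  [0, 0, 0, 0, 0.035, 0, -1],
  [0, 0, 0, 0, 0.042, 0, -1],
  [0, 0, 0, 0, 0.049, 0, -1],
  [0, 0, 0, 0, 0.056, 0, -1],
  [0, 0, 0, 0, 0.063, 0, -1],
  [0, 0, 0, 0, 0.07, 0, -1],
])

```text
clock: 5.25
tcp_pos: [0.4609, 0.1497, 0.0162]
tcp_rot: [0.061, 0.998, -0.0, -0.0]
force: [-0.3, -1.3, 0.5]
gripper_width: -0.002
```

```bash
python3 - <<'E'
from h import *
s=state();print(rail(s["tcp_pos"]),s["force"])
cv2.imwrite("pics/b.png",cv2.cvtColor(cv2.resize(get_image("top")[200:290,135:325],None,fx=4.2,fy=4.2,interpolation=cv2.INTER_CUBIC),cv2.COLOR_RGB2BGR))
E
```

```text
[-0.04705811  0.01608498  0.01623572] [-0.32440904 -1.27763443  0.53905425]
```

View pics/b.png

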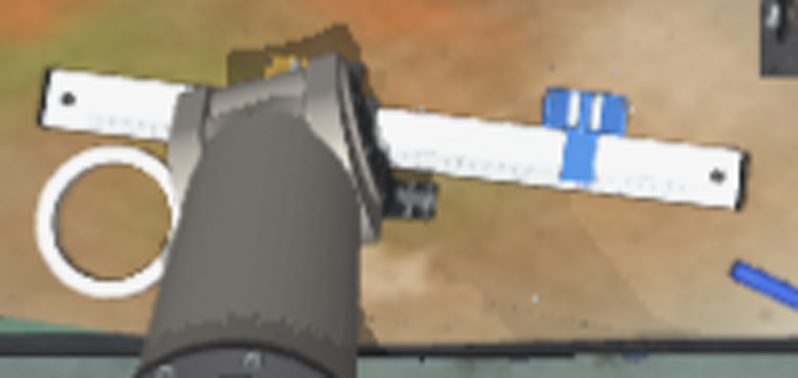

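play_rows([
  [0, 0, 0, 0, 0.0025, 0, -1],
  [0, 0, 0, 0, 0.005, 0, -1],
  [0, 0, 0, 0, 0.0075, 0, -1],
  [0, 0, 0, 0, 0.01, 0, -1],
  [0, 0, 0, 0, 0.0125, 0, -1],
  [0, 0, 0, 0, 0.015, 0, -1],
])

```text
clock: 5.9
tcp_pos: [0.4623, 0.1607, 0.0162]
tcp_rot: [0.062, 0.998, -0.0, -0.0]
force: [0.4, -5.7, 3.1]
gripper_width: -0.002
```

play_rows([
  [0, 0, 0, 0, 0.0025, 0, -1],
  [0, 0, 0, 0, 0.0025, 0, -1],
])

```text
clock: 6.1
tcp_pos: [0.4625, 0.1623, 0.0163]
tcp_rot: [0.062, 0.998, -0.001, -0.0]
force: [-0.3, -4.1, 3.8]
gripper_width: -0.002
```

play_rows([
  [0, 0, 0, 0, 0.0025, 0, -1],
  [0, 0, 0, 0, 0.0025, 0, -1],
])

```text
clock: 6.3
tcp_pos: [0.4627, 0.1641, 0.0163]
tcp_rot: [0.062, 0.998, -0.001, -0.0]
force: [-1.5, -5.6, 3.6]
gripper_width: 0.001
```

play_rows([
  [0, 0, 0, 0, 0.0025, 0, -1],
  [0, 0, 0, 0, 0.0025, 0, -1],
])

```text
clock: 6.5
tcp_pos: [0.463, 0.1659, 0.0163]
tcp_rot: [0.062, 0.998, -0.001, -0.0]
force: [-0.3, -5.7, 3.6]
gripper_width: -0.001
```

```bash
python3 - <<'E'
from h import *
s=state();print(rail(s["tcp_pos"]),s["force"])
E
```

```text
[-0.04697204  0.03242108  0.01626431] [-0.27762207 -5.74160292  3.62632274]
```

On the ramp at about 5.7 N, with the crest expected near TCP s ≈ 0.037–0.041. I'll continue in 1.5 mm steps.

play_rows([
  [0, 0, 0, 0, 0.002, 0, -1],
  [0, 0, 0, 0, 0.002, 0, -1],
])

```text
clock: 6.7
tcp_pos: [0.4631, 0.1673, 0.0163]
tcp_rot: [0.062, 0.998, -0.001, -0.0]
force: [-0.6, -5.5, 3.8]
gripper_width: 0.001
```

play_rows([
  [0, 0, 0, 0, 0.002, 0, -1],
  [0, 0, 0, 0, 0.002, 0, -1],
])

```text
clock: 6.9
tcp_pos: [0.4634, 0.1693, 0.0163]
tcp_rot: [0.062, 0.998, -0.0, -0.0]
force: [-0.5, -4.6, 2.4]
gripper_width: -0.003
```

play_rows([
  [0, 0, 0, 0, 0.002, 0, -1],
  [0, 0, 0, 0, 0.002, 0, -1],
])

```text
clock: 7.1
tcp_pos: [0.4638, 0.172, 0.0163]
tcp_rot: [0.062, 0.998, 0.0, 0.0]
force: [-0.3, -2.9, 1.3]
gripper_width: 0.001
```

```bash
python3 - <<'E'
from h import *
s=state();print(rail(s["tcp_pos"]),s["force"])
E
```

```text
[-0.04692426  0.03855048  0.01628569] [-0.27571662 -2.93796126  1.32350459]
```

Force is dropping as it crosses the crest.

play_rows([
  [0, 0, 0, 0, 0.001, 0, -1],
  [0, 0, 0, 0, 0.001, 0, -1],
  [0, 0, 0, 0, 0.001, 0, -1],
])

```text
clock: 7.4
tcp_pos: [0.4639, 0.1734, 0.0163]
tcp_rot: [0.061, 0.998, 0.0, 0.0]
force: [0.1, 0.0, 0.3]
gripper_width: 0.0
```

```bash
python3 - <<'E'
from h import *
s=state();print(rail(s["tcp_pos"]),s["force"])
E
```

```text
[-0.04697398  0.03993542  0.01625541] [0.07941304 0.04226689 0.30517304]
```

It clicked in: the force fell to 0 at about the predicted place. I'll back off, lift and move over to the left of the ring.

play_rows([
  [0, 0, 0, 0, -0.02, 0, -1],
  [0, 0, 0, 0, -0.05, 0, -1],
  [0, 0, 0, 0, -0.05, 0, -1],
  [0, 0, 0, 0, -0.05, -0.06, -1],
  [0, 0, 0, 0, -0.05, -0.12, -1],
  [0, 0, 0, 0, -0.05, -0.175, -1],
  [0, 0, 0, 0, -0.05, -0.175, -1],
  [0, 0, 0, 0.045, 0.0, -0.175, -1],
  [0, 0, 0, 0.045, 0.06, -0.175, -1],
  [0, 0, 0, 0.045, 0.12, -0.175, -1],
  [0, 0, 0, 0.045, 0.18, -0.175, -1],
  [0, 0, 0, 0.045, 0.24, -0.175, -1],
  [0, 0, 0, 0.045, 0.3, -0.175, -1],
  [0, 0, 0, 0.045, 0.32, -0.175, -1],
  [0, 0, 0, 0.045, 0.32, -0.175, -1],
  [0, 0, 0, 0.045, 0.32, -0.175, -1],
])

```text
clock: 9.0
tcp_pos: [0.4592, 0.4298, 0.1553]
tcp_rot: [0.062, 0.998, -0.001, -0.0]
force: [1.0, -0.7, 0.2]
gripper_width: -0.001
```

```bash
python3 - <<'E'
from h import *
s=state();print(rail(s["tcp_pos"]),s["force"],delta(world(-.083,.295,.01)))
a=get_image("top")[200:290,135:325];b=get_image("scene")[150:270,130:320]
f=lambda i,k:cv2.cvtColor(cv2.resize(i,None,fx=k,fy=k,interpolation=cv2.INTER_CUBIC),cv2.COLOR_RGB2BGR)
cv2.imwrite("pics/c.png",f(a,4.2))
cv2.imwrite("pics/d.png",f(b,4.2))
E
```

```text
[-0.08300647  0.2938397   0.15530259] [ 0.9552452  -0.72997212  0.16076991] [-0.0038 -0.0017 -0.001  -0.0002  0.0018  0.1816]
```

View pics/c.png

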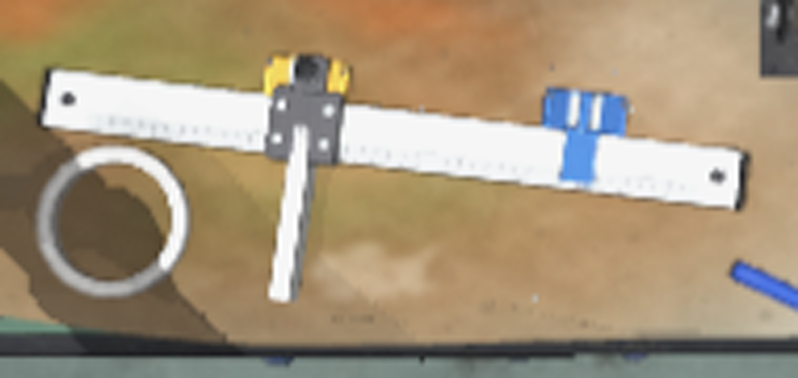

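```bash
python3 - <<'E'
from h import *
c=lambda x,y,z: rail(at("top",x/4.2-.38+135,y/4.2-.38+200,z)).round(4)
print(c(309,68,.067),c(281,299,.045),c(303,129,.046),c(112.5,222,.018))
E
```

```text
[0.0379 0.0594 0.067 ] [-0.1224  0.0598  0.045 ] [-0.0029  0.0612  0.046 ] [-0.0827  0.1924  0.018 ]
```

play_rows([
  [0, 0, 0, 0, 0.0, 0.06, -1],
  [0, 0, 0, 0, 0.0, 0.12, -1],
  [0, 0, 0, 0, 0.0, 0.16, -1],
  [0, 0, 0, 0, 0, 0.175, -1],
  [0, 0, 0, 0, 0, 0.182, -1],
  [0, 0, 0, 0, 0, 0.182, -1],
  [0, 0, 0, 0, -0.01, 0.182, -1],
  [0, 0, 0, 0, -0.02, 0.182, -1],
  [0, 0, 0, 0, -0.027, 0.182, -1],
  [0, 0, 0, 0, -0.03, 0.182, -1],
  [0, 0, 0, 0, -0.03, 0.182, -1],
])

```text
clock: 10.2
tcp_pos: [0.4567, 0.4068, 0.0111]
tcp_rot: [0.062, 0.998, 0.0, 0.0]
force: [-0.6, -0.1, 0.1]
gripper_width: -0.002
```

View pics/d.png

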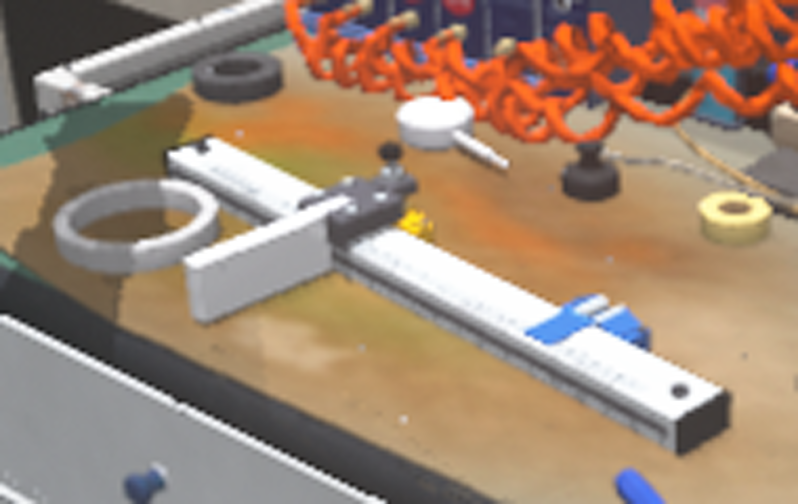

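```bash
python3 - <<'E'
from h import *
for s in(.0595,.0695):
  for z in (.067,.072):
    p=proj("scene",world(.036,s,z));q=proj("top",world(.036,s,z));print(s,z,(p-[130,150]+.38)*4.2,(q-[135,200]+.38)*4.2)
E
```

```text
0.0595 0.067 [389.30093405 148.65488512] [308.50039838  70.60795791]
0.0595 0.072 [388.81494598 141.7587664 ] [307.33642342  69.52861397]
0.0695 0.067 [379.82941987 144.34026331] [294.28516767  68.92417912]
0.0695 0.072 [379.32739137 137.47184847] [293.06465502  67.83829593]
```

The camera puts the stop at s ≈ 0.060 with the knob raised (scene crop (390,148)), and the notch is at 0.0695. So it is on the crest and not seated. I haven't touched the ring, so I'll go back and finish that push.

play_rows([
  [0, 0, 0, 0, 0.02, 0, -1],
  [0, 0, 0, 0, 0.02, -0.06, -1],
  [0, 0, 0, 0, 0.02, -0.12, -1],
  [0, 0, 0, 0, 0.02, -0.18, -1],
  [0, 0, 0, 0, 0.02, -0.18, -1],
  [0, 0, 0, -0.045, -0.344, -0.18, -1],
  [0, 0, 0, -0.045, -0.344, -0.18, -1],
  [0, 0, 0, -0.045, -0.344, -0.18, -1],
  [0, 0, 0, -0.045, -0.344, -0.18, -1],
  [0, 0, 0, -0.045, -0.344, -0.18, -1],
  [0, 0, 0, -0.045, -0.344, -0.18, -1],
  [0, 0, 0, -0.045, -0.344, -0.18, -1],
  [0, 0, 0, -0.045, -0.344, -0.18, -1],
  [0, 0, 0, -0.045, -0.344, -0.12, -1],
  [0, 0, 0, -0.045, -0.344, -0.06, -1],
  [0, 0, 0, -0.045, -0.344, -0.02, -1],
  [0, 0, 0, -0.045, -0.344, 0.006, -1],
  [0, 0, 0, -0.045, -0.344, 0.006, -1],
])

```text
clock: 12.0
tcp_pos: [0.4565, 0.1312, 0.0032]
tcp_rot: [0.06, 0.998, -0.001, -0.002]
force: [-0.1, 0.8, -0.1]
gripper_width: -0.003
```

```bash
python3 - <<'E'
from h import *
s=state();print(rail(s["tcp_pos"]),s["force"],delta(world(-.047,.036,.016)))
E
```

```text
[-0.04914803 -0.00284547  0.00316155] [-0.07358691  0.81776484 -0.14268534] [-0.0037 -0.0096  0.0057 -0.0027  0.0485 -0.0162]
```

play_rows([
  [0, 0, 0, 0, 0, -0.012, -1],
  [0, 0, 0, 0, 0.01, -0.012, -1],
  [0, 0, 0, 0, 0.02, -0.012, -1],
  [0, 0, 0, 0, 0.03, -0.012, -1],
  [0, 0, 0, 0, 0.04, -0.012, -1],
  [0, 0, 0, 0, 0.043, -0.012, -1],
  [0, 0, 0, 0, 0.046, -0.012, -1],
  [0, 0, 0, 0, 0.046, -0.012, -1],
])

```text
clock: 12.8
tcp_pos: [0.4629, 0.1665, 0.0154]
tcp_rot: [0.061, 0.998, -0.0, -0.0]
force: [0.1, 0.2, -0.0]
gripper_width: -0.004
```

```bash
python3 - <<'E'
from h import *
s=state();print(rail(s["tcp_pos"]),s["force"])
E
```

```text
[-0.04709095  0.03297888  0.01537364] [ 0.14630502  0.17467084 -0.04834691]
```

Continuing in 1 mm steps with a short hold, up to about TCP s 0.046.

play_rows([
  [0, 0, 0, 0, 0.00125, 0, -1],
  [0, 0, 0, 0, 0.0025, 0, -1],
  [0, 0, 0, 0, 0.00375, 0, -1],
  [0, 0, 0, 0, 0.005, 0, -1],
  [0, 0, 0, 0, 0.00625, 0, -1],
])

```text
clock: 13.3
tcp_pos: [0.4636, 0.1713, 0.0155]
tcp_rot: [0.062, 0.998, 0.0, -0.0]
force: [-0.7, 0.4, 0.8]
gripper_width: 0.003
```

play_rows([
  [0, 0, 0, 0, 0.00125, 0, -1],
])

```text
clock: 13.4
tcp_pos: [0.4637, 0.1723, 0.0154]
tcp_rot: [0.062, 0.998, 0.0, -0.0]
force: [-0.3, -0.4, -0.7]
gripper_width: -0.001
```

play_rows([
  [0, 0, 0, 0, 0.00125, 0, -1],
])

```text
clock: 13.5
tcp_pos: [0.4639, 0.1734, 0.0155]
tcp_rot: [0.061, 0.998, 0.0, 0.0]
force: [0.5, 0.2, -0.5]
gripper_width: 0.005
```

play_rows([
  [0, 0, 0, 0, 0.00125, 0, -1],
])

```text
clock: 13.6
tcp_pos: [0.4639, 0.1741, 0.0154]
tcp_rot: [0.062, 0.998, -0.0, -0.0]
force: [0.3, -1.0, -0.2]
gripper_width: -0.0
```

play_rows([
  [0, 0, 0, 0, 0.00125, 0, -1],
])

```text
clock: 13.7
tcp_pos: [0.4641, 0.1753, 0.0155]
tcp_rot: [0.062, 0.998, 0.0, 0.0]
force: [-0.1, -0.1, 0.2]
gripper_width: -0.004
```

```bash
python3 - <<'E'
from h import *
s=state();print(rail(s["tcp_pos"]),s["force"])
a=get_image("scene")[150:270,130:320]
cv2.imwrite("pics/e.png",cv2.cvtColor(cv2.resize(a,None,fx=4.2,fy=4.2,interpolation=cv2.INTER_CUBIC),cv2.COLOR_RGB2BGR))
E
```

```text
[-0.04698347  0.04187284  0.01546373] [-0.06945984 -0.10094731  0.23255623]
```

play_rows([
  [0, 0, 0, 0, 0.00125, 0, -1],
  [0, 0, 0, 0, 0.00125, 0, -1],
])

```text
clock: 13.95
tcp_pos: [0.4642, 0.1765, 0.0155]
tcp_rot: [0.061, 0.998, 0.0, 0.0]
force: [0.7, 0.1, 0.2]
gripper_width: -0.004
```

play_rows([
  [0, 0, 0, 0, 0.00125, 0, -1],
  [0, 0, 0, 0, 0.00125, 0, -1],
])

```text
clock: 14.15
tcp_pos: [0.4643, 0.1774, 0.0155]
tcp_rot: [0.061, 0.998, 0.0, -0.0]
force: [0.4, -0.3, -1.0]
gripper_width: -0.001
```

```bash
python3 - <<'E'
from h import *
s=state();print(rail(s["tcp_pos"]),s["force"])
a=get_image("scene")[150:270,130:320]
cv2.imwrite("pics/f.png",cv2.cvtColor(cv2.resize(a,None,fx=4.2,fy=4.2,interpolation=cv2.INTER_CUBIC),cv2.COLOR_RGB2BGR))
E
```

```text
[-0.0470017   0.0439852   0.01545037] [ 0.38624218 -0.25971948 -1.02291325]
```

View pics/f.png

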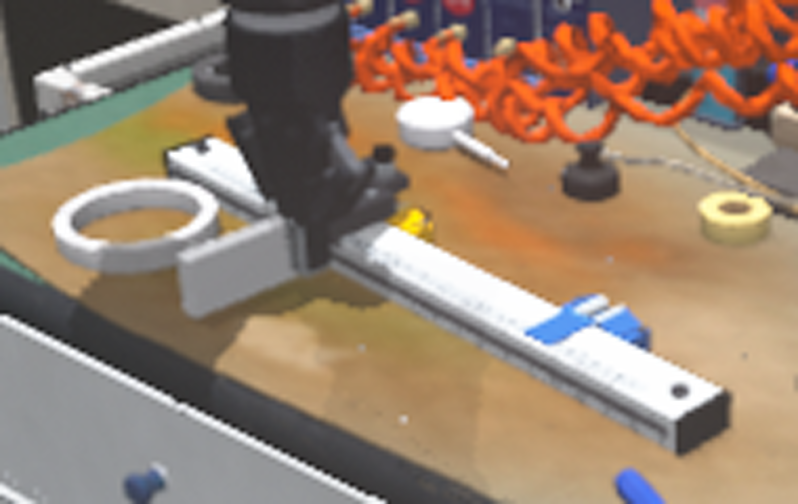

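The knob moved about 7 px left and dropped, so it has snapped in. I'll retreat and check from the top.

play_rows([
  [0, 0, 0, 0, -0.02, 0, -1],
  [0, 0, 0, 0, -0.05, 0, -1],
  [0, 0, 0, 0, -0.05, 0, -1],
  [0, 0, 0, 0, -0.05, -0.06, -1],
  [0, 0, 0, 0, -0.05, -0.12, -1],
  [0, 0, 0, 0, -0.05, -0.175, -1],
  [0, 0, 0, 0, -0.05, -0.175, -1],
  [0, 0, 0, 0.045, 0.0, -0.175, -1],
  [0, 0, 0, 0.045, 0.06, -0.175, -1],
  [0, 0, 0, 0.045, 0.12, -0.175, -1],
  [0, 0, 0, 0.045, 0.18, -0.175, -1],
  [0, 0, 0, 0.045, 0.24, -0.175, -1],
  [0, 0, 0, 0.045, 0.3, -0.175, -1],
  [0, 0, 0, 0.045, 0.315, -0.175, -1],
  [0, 0, 0, 0.045, 0.315, -0.175, -1],
  [0, 0, 0, 0.045, 0.315, -0.175, -1],
])

```text
clock: 15.8
tcp_pos: [0.4597, 0.4294, 0.1547]
tcp_rot: [0.062, 0.998, -0.001, -0.0]
force: [-0.0, -0.6, -0.2]
gripper_width: -0.003
```

```bash
python3 - <<'E'
from h import *
s=state();print(rail(s["tcp_pos"]),s["force"],delta(world(-.083,.294,.01)))
a=get_image("top")[200:290,135:325]; b=get_image("scene")[170:220,190:240]
f=lambda i,k:cv2.cvtColor(cv2.resize(i,None,fx=k,fy=k,interpolation=cv2.INTER_CUBIC),cv2.COLOR_RGB2BGR)
A=f(a,4.2);A[:168,-168:]=0;A[:190,-190:]=f(b,3.8);cv2.imwrite("pics/g.png",A)
E
```

```text
[-0.08247432  0.29353217  0.15466188] [-0.04923836 -0.56554631 -0.15434577] [-0.0047 -0.0011 -0.0033  0.0006  0.001   0.1808]
```

View pics/g.png

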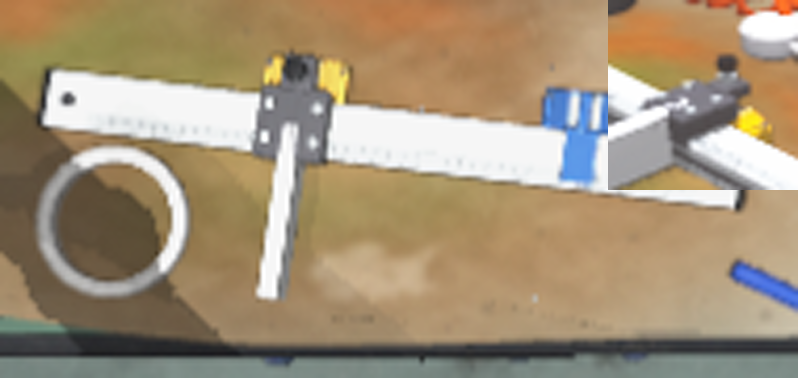

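The stop is at s ≈ 0.069 (knob (296,68)) with the knob down, so it is seated within 1 mm. Now the ring.

play_rows([
  [0, 0, 0, 0, 0.0, 0.06, -1],
  [0, 0, 0, 0, 0.0, 0.12, -1],
  [0, 0, 0, 0, 0.0, 0.16, -1],
  [0, 0, 0, 0, 0, 0.175, -1],
  [0, 0, 0, 0, 0, 0.181, -1],
  [0, 0, 0, 0, 0, 0.181, -1],
  [0, 0, 0, 0, -0.01, 0.181, -1],
  [0, 0, 0, 0, -0.02, 0.181, -1],
  [0, 0, 0, 0, -0.03, 0.181, -1],
  [0, 0, 0, 0, -0.034, 0.181, -1],
  [0, 0, 0, 0, -0.038, 0.181, -1],
  [0, 0, 0, 0, -0.042, 0.181, -1],
  [0, 0, 0, 0, -0.046, 0.181, -1],
  [0, 0, 0, 0, -0.05, 0.181, -1],
])

```text
clock: 17.3
tcp_pos: [0.4546, 0.3923, 0.0107]
tcp_rot: [0.061, 0.998, 0.0, 0.0]
force: [0.9, 0.7, -0.6]
gripper_width: -0.003
```

play_rows([
  [0, 0, 0, 0, -0.004, 0, -1],
  [0, 0, 0, 0, -0.008, 0, -1],
  [0, 0, 0, 0, -0.012, 0, -1],
  [0, 0, 0, 0, -0.016, 0, -1],
  [0, 0, 0, 0, -0.02, 0, -1],
  [0, 0, 0, 0, -0.024, 0, -1],
  [0, 0, 0, 0, -0.028, 0, -1],
  [0, 0, 0, 0, -0.032, 0, -1],
  [0, 0, 0, 0, -0.036, 0, -1],
  [0, 0, 0, 0, -0.04, 0, -1],
])

```text
clock: 18.3
tcp_pos: [0.4507, 0.36, 0.0107]
tcp_rot: [0.061, 0.998, 0.0, 0.0]
force: [0.3, 1.8, -0.7]
gripper_width: 0.0
```

```bash
python3 - <<'E'
from h import *
s=state();print(rail(s["tcp_pos"]),s["force"])
E
```

```text
[-0.0829517   0.2235679   0.01067239] [ 0.34114336  1.76406319 -0.66228482]
```

play_rows([
  [0, 0, 0, 0, -0.003, 0, -1],
  [0, 0, 0, 0, -0.006, 0, -1],
  [0, 0, 0, 0, -0.009, 0, -1],
  [0, 0, 0, 0, -0.012, 0, -1],
  [0, 0, 0, 0, -0.015, 0, -1],
  [0, 0, 0, 0, -0.018, 0, -1],
  [0, 0, 0, 0, -0.021, 0, -1],
  [0, 0, 0, 0, -0.0235, 0, -1],
  [0, 0, 0, 0, -0.0235, 0, -1],
])

```text
clock: 19.2
tcp_pos: [0.4484, 0.3412, 0.0106]
tcp_rot: [0.062, 0.998, -0.0, -0.0]
force: [0.5, 0.7, 0.7]
gripper_width: 0.001
```

```bash
python3 - <<'E'
from h import *
s=state();print(rail(s["tcp_pos"]),s["force"])
a=get_image("scene")[150:270,130:320]
cv2.imwrite("pics/i.png",cv2.cvtColor(cv2.resize(a,None,fx=4.2,fy=4.2,interpolation=cv2.INTER_CUBIC),cv2.COLOR_RGB2BGR))
E
```

```text
[-0.08294444  0.20454185  0.01063822] [0.54473498 0.68319481 0.7439141 ]
```

View pics/i.png

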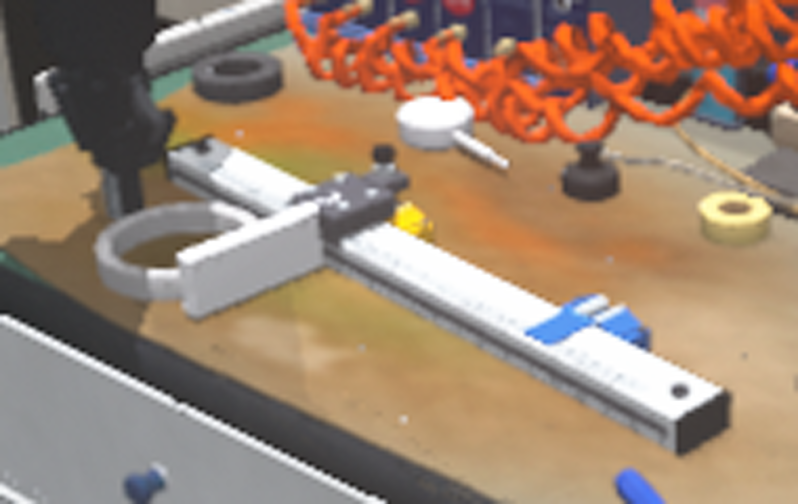

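The ring tracks well, with about 5–7 mm left. I'll use 1 mm steps and watch the force.

play_rows([
  [0, 0, 0, 0, -0.00125, 0, -1],
  [0, 0, 0, 0, -0.0025, 0, -1],
  [0, 0, 0, 0, -0.00375, 0, -1],
  [0, 0, 0, 0, -0.005, 0, -1],
])

```text
clock: 19.65
tcp_pos: [0.4479, 0.3377, 0.0107]
tcp_rot: [0.061, 0.998, 0.0, 0.0]
force: [-0.1, 0.9, -0.3]
gripper_width: -0.001
```

play_rows([
  [0, 0, 0, 0, -0.00125, 0, -1],
  [0, 0, 0, 0, -0.00125, 0, -1],
])

```text
clock: 19.85
tcp_pos: [0.4478, 0.3365, 0.0107]
tcp_rot: [0.062, 0.998, -0.0, -0.0]
force: [0.2, 1.3, 0.8]
gripper_width: 0.003
```

play_rows([
  [0, 0, 0, 0, -0.00125, 0, -1],
  [0, 0, 0, 0, -0.00125, 0, -1],
])

```text
clock: 20.05
tcp_pos: [0.4477, 0.3356, 0.0107]
tcp_rot: [0.062, 0.998, 0.0, -0.0]
force: [0.8, 0.7, -0.1]
gripper_width: 0.002
```

```bash
python3 - <<'E'
from h import *
s=state();print(rail(s["tcp_pos"]),s["force"])
E
```

```text
[-0.0829613   0.19892018  0.01067185] [ 0.81138441  0.65170195 -0.08184562]
```

play_rows([
  [0, 0, 0, 0, -0.001, 0, -1],
  [0, 0, 0, 0, -0.001, 0, -1],
])

```text
clock: 20.25
tcp_pos: [0.4476, 0.3348, 0.0107]
tcp_rot: [0.062, 0.998, -0.0, -0.0]
force: [-0.0, 1.3, -0.3]
gripper_width: -0.002
```

play_rows([
  [0, 0, 0, 0, -0.001, 0, -1],
  [0, 0, 0, 0, -0.001, 0, -1],
])

```text
clock: 20.45
tcp_pos: [0.4474, 0.334, 0.0106]
tcp_rot: [0.062, 0.998, -0.0, -0.0]
force: [0.7, 1.4, -0.5]
gripper_width: 0.002
```

play_rows([
  [0, 0, 0, 0, -0.001, 0, -1],
  [0, 0, 0, 0, -0.001, 0, -1],
])

```text
clock: 20.65
tcp_pos: [0.4473, 0.3332, 0.0106]
tcp_rot: [0.062, 0.998, -0.0, -0.0]
force: [0.6, 1.1, -1.1]
gripper_width: -0.0
```

play_rows([
  [0, 0, 0, 0, -0.001, 0, -1],
  [0, 0, 0, 0, -0.001, 0, -1],
])

```text
clock: 20.85
tcp_pos: [0.4473, 0.3324, 0.0107]
tcp_rot: [0.062, 0.998, -0.0, -0.0]
force: [0.2, 0.6, -0.0]
gripper_width: -0.001
```

play_rows([
  [0, 0, 0, 0, -0.001, 0, -1],
  [0, 0, 0, 0, -0.001, 0, -1],
])

```text
clock: 21.05
tcp_pos: [0.4472, 0.3316, 0.0107]
tcp_rot: [0.062, 0.998, -0.0, -0.0]
force: [0.1, 1.6, 0.2]
gripper_width: 0.0
```

play_rows([
  [0, 0, 0, 0, -0.001, 0, -1],
  [0, 0, 0, 0, -0.001, 0, -1],
])

```text
clock: 21.25
tcp_pos: [0.4471, 0.3311, 0.0107]
tcp_rot: [0.061, 0.998, 0.0, 0.0]
force: [1.4, 1.6, -0.3]
gripper_width: 0.0
```

play_rows([
  [0, 0, 0, 0, -0.001, 0, -1],
  [0, 0, 0, 0, -0.001, 0, -1],
])

```text
clock: 21.45
tcp_pos: [0.4471, 0.3307, 0.0108]
tcp_rot: [0.061, 0.998, 0.0, 0.0]
force: [1.2, 2.7, -0.2]
gripper_width: -0.002
```

```bash
python3 - <<'E'
from h import *
s=state();print(rail(s["tcp_pos"]),s["force"],s["joint_torque"].round(2))
a=get_image("scene")[180:240,145:235];b=get_image("top")[205:275,140:230]
f=lambda i:cv2.cvtColor(cv2.resize(i,(780,int(780*i.shape[0]/i.shape[1])),interpolation=cv2.INTER_CUBIC),cv2.COLOR_RGB2BGR)
A=f(a);cv2.imwrite("pics/k.png",A)
E
```

```text
[-0.08292911  0.19404174  0.01079004] [ 1.18710183  2.68069796 -0.1619503 ] [ 1.350e+00 -5.396e+01  5.160e+00 -1.480e+01  4.100e-01  6.800e-01
  1.000e-02]
```

View pics/k.png

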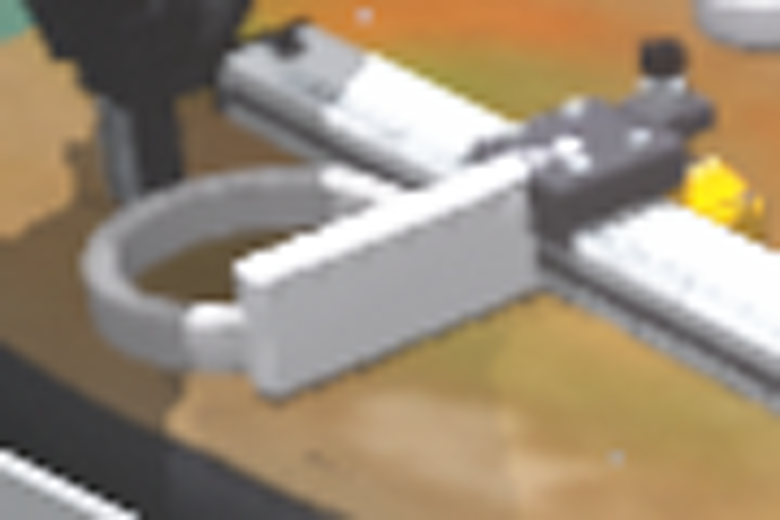

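Force is rising and the finger stalls, which suggests contact. One more small step to confirm.

play_rows([
  [0, 0, 0, 0, -0.001, 0, -1],
  [0, 0, 0, 0, -0.001, 0, -1],
  [0, 0, 0, 0, -0.001, 0, -1],
])

```text
clock: 21.85
tcp_pos: [0.4472, 0.3303, 0.0109]
tcp_rot: [0.061, 0.998, 0.001, 0.0]
force: [0.9, 4.7, -0.2]
gripper_width: 0.001
```

Contact is confirmed: 4.7 N, well below the 8 N needed to push the stop out. Retreating straight back.

play_rows([
  [0, 0, 0, 0, 0.002, 0, -1],
  [0, 0, 0, 0, 0.006, 0, -1],
  [0, 0, 0, 0, 0.02, 0, -1],
  [0, 0, 0, 0, 0.05, 0, -1],
  [0, 0, 0, 0, 0.07, 0, -1],
  [0, 0, 0, 0, 0.07, 0, -1],
  [0, 0, 0, 0, 0.07, -0.06, -1],
  [0, 0, 0, 0, 0.07, -0.12, -1],
  [0, 0, 0, 0, 0.07, -0.18, -1],
  [0, 0, 0, 0, 0.12, -0.18, -1],
  [0, 0, 0, 0, 0.16, -0.18, -1],
  [0, 0, 0, 0, 0.16, -0.18, -1],
  [0, 0, 0, 0, 0.16, -0.18, -1],
])

```text
clock: 23.15
tcp_pos: [0.4621, 0.4557, 0.1539]
tcp_rot: [0.061, 0.998, -0.001, -0.0]
force: [0.6, -1.3, -0.3]
gripper_width: -0.0
```

```bash
python3 - <<'E'
from h import *
s=state();print(rail(s["tcp_pos"]),s["force"])
b=get_image("top")[200:290,135:325]
cv2.imwrite("pics/l.png",cv2.cvtColor(cv2.resize(b,None,fx=4.2,fy=4.2,interpolation=cv2.INTER_CUBIC),cv2.COLOR_RGB2BGR))
E
```

```text
[-0.08330621  0.31989935  0.15387349] [ 0.64034229 -1.25351825 -0.32603912]
```

View pics/l.png

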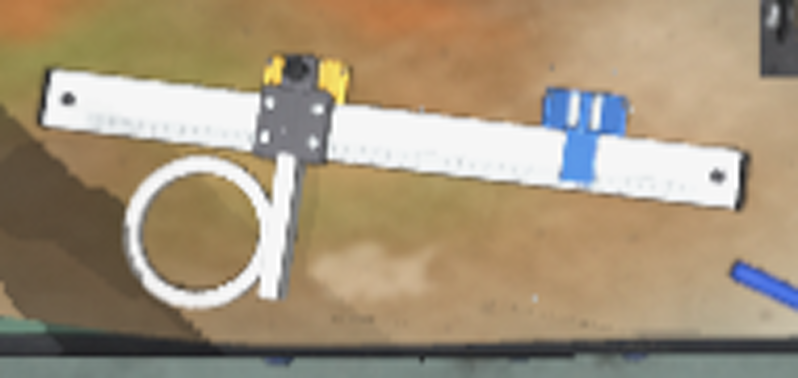

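The ring lies against the arm's left side, and the stop's knob is still at (296,68).

```bash
python3 -c "
from station import *
print(job_done())"
```

```text
the job is handed in; nothing more can be done
None
```

The stop is seated in the yellow notch and the ring rests against its white arm. I handed the job in at about 23 s.

- **Stop:** My first push left the stop on the crest. The force had dropped to zero, but the camera showed it about 9 mm short with the knob still raised. I went back before touching the ring and pushed until it dropped in. It then measured 69 mm along the rail; the notch is at about 69.5 mm.
- **Ring:** I pushed it along the rail until the force rose from about 1–1.6 N to 4.7 N. That shows it was touching the arm, and it stays below the 8 N needed to push the stop out. Then I backed straight off.
- **Last check:** The final top view shows the ring against the arm, with the knob at the same pixel as when it was seated. The arm was clear of everything. Only the pen, of the bystanders, is in that crop, and it had not moved. I did not recheck the dial, magnet and air plug at the end, but nothing was pushed near them.

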